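# Push a blank panel out over the end of the ledge

### The job

On the wooden ledge lie two white blank panels, one rectangular and one round. With the fingertips, push the rectangular panel lengthwise along the ledge until about a third of its length sticks out past the end of the ledge nearest to it, so that a hand can take it by its edge; it must stay flat on the ledge and roughly in line with it. Only push it, never lift it, and leave the round panel and the things around the ledge where they are.

Things in the scene. Friction and masses are not known exactly. Their poses are not given: they have to be found in the camera images.
- ledge: fixed wooden ledge (a raised shelf board on two feet), 170 mm deep (its x) by 540 mm long (its y), flat top 60 mm above the work surface, no rim, open at both ends. Origin on the work surface under its centre: the two ends lie at y = +270 and -270 mm in its own frame, the long sides at x = +85 and -85 mm
- panel: the rectangular panel: a white-painted board, loose, 100 mm (its x) by 150 mm long (its y) by 8 mm thick, about 60 to 130 g, lying flat on the ledge in either its left or its right half, lengthwise within about 0.2 rad. Origin at the centre of its underside. It slides with ordinary friction and stops when the push stops; it would tip off if half its length stuck out
- disc: the round panel: white-painted, loose, 110 mm across and 8 mm thick, lying flat in the other half of the ledge; origin at the centre of its underside. To be left alone
- flower: pink artificial flower head of stiff plastic, loose on the work surface beside the ledge, about 90 mm across and 50 mm high; origin at the centre of its underside. To be left alone
- gluegun: white hand-held glue gun lying on its side on the work surface, loose, beyond the ledge, about 240 by 160 mm and 40 mm high; origin under the middle of its barrel, barrel along its x, handle towards its +y. To be left alone
- jar: amber glass jar with a lid, loose on the work surface beyond the ledge, 60 mm across and 85 mm high; origin at the centre of its underside. To be left alone
- spool: empty wooden spool standing on the work surface beyond the ledge, loose, 60 mm across and 40 mm high; origin at the centre of its underside. To be left alone
Things that resemble listed ones, but are neither listed nor needed, are in the scene too. Leave any purple or red look-alike of the panel alone.

How it is judged (in metres and radians):
At the end, for the whole second after the job is handed in: The rectangular panel lies still and flat on the ledge, its centre within 50 mm of the ledge's long centre line and its length within 0.3 rad of the ledge's, and sticks out past one end by 32 to 68 mm of its 150 mm; the round panel has moved less than 15 mm and every other thing less than 25 mm ((y of panel in the frame of ledge between 0.227 and 0.263 m or y of panel in the frame of ledge between -0.263 and -0.227 m) and x of panel in the frame of ledge between -0.05 and 0.05 m and angle between the y axis of panel and the y axis of ledge, either way round below 0.3 rad and angle between panel's own z axis and vertical below 0.05 rad and height (world z) of panel between 0.056 and 0.064 m and linear speed of panel below 0.02 m/s and distance of disc from where it was at the start of the episode below 0.015 m and distance of each of flower, gluegun, jar, spool from where it was at the start of the episode below 0.025 m); the robot touches nothing.
It fails at once if the rectangular panel is lifted more than 15 mm off the ledge (height (world z) of panel above 0.075 m).
It fails at once if the rectangular panel is tipped up, or off the ledge (angle between panel's own z axis and vertical above 0.3 rad).
It fails at once if the round panel is moved 15 mm or more (distance of disc from where it was at the start of the episode above 0.015 m).
It fails at once if a bystander (flower, glue gun, jar, spool) is moved 25 mm or more (distance of any of flower, gluegun, jar, spool from where it was at the start of the episode above 0.025 m).
It also fails if it takes over 38 s, if anything falls off the work surface, if the arm or the gripper's body presses on something with over 40 N, if the wrist force passes 120 N, or if a joint passes its speed limit or range.

### The arm

A 6-joint arm with a two-finger parallel gripper is mounted at the origin on the work surface. World frame = base frame: x ahead of the robot, y to its left, z up, the work surface at z = 0. Lengths are in mm, angles in degrees, forces in N, time in s.
With the tool pointing down it reaches from about 350 to 850 mm from the base axis. Payload 8.1 kg.
Tool frame: the origin (TCP) lies between the finger pads; the fingertips stand 8 mm ahead of it and the grasp point (between the pads) lies 11 mm behind it (r.tip_extent is the distance from the TCP to the fingertips, in mm); z points along the fingers, y is the direction in which the jaws open and shut (so a half turn about z gives the same grasp; the last joint's range is limited). The gripper opens to 85 mm and grips with 20 to 120 N. Pads are 22 mm wide; open, the fingers measure 114 mm over their backs; the gripper's body (76 mm by 85 mm) begins 54 mm behind the grasp point. The pads swing forward as they close: fully open they stand 13 mm farther back than shut.
Start: joints at [70.394, 7.471, 85.268, -0, 87.261, -4.893], TCP at [152.37, 580.335, 239.292] pointing down, gripper open.
Joint ranges: [-169.43, 169.43], [-51.17, 129.36], [1.28, 143.12], [-76.62, 256.62], [0, 156.53], [-152.29, 152.29]. Speed limits (degrees/s): [136.94, 136.94, 159.86, 180, 180, 180].

### API

Orientations are given as [roll, pitch, yaw] about the fixed x, y, z axes, in that order (R = Rz(yaw) Ry(pitch) Rx(roll)).
In Python, from bench import sensors, viewer, hand_in, r gives the robot as it stands. The module is installed in compiled form; this text tells all that it offers.
- The arm moves only by the tool move_arm, never from a script. Its argument "rows" is a list that holds one entry, the list of rows, each a list of 6 numbers: the shift along the tool's x, y, z in m, then the turn, a rotation vector about the tool's x, y, z in degrees. In form: [[[tx, ty, tz, rx, ry, rz], ...]]. A call has 1 to 20 rows; each row is the pose to reach, as a shift and turn from the pose commanded when the call began, along the tool's axes at that moment; what a row does not reach only later rows make up. A row lasts 1/10 s, in which the tool goes at most 50 mm and 8.59 degrees, less where a joint would pass 70% of its speed; a pose out of reach is approached as far as the arm can. A call with a gripper value outside its range is refused whole. "grip" is the opening, from 0 (shut) to 1 (fully open), set as the call begins (left out, the last holds). The fingers move at their own pace and stop on an object; "newtons" is the grip in N (left out, the last holds). Time passes only in rows, so rows that repeat a pose let the fingers close. It gives the time, the measured TCP pose, the force and the opening at its end, in the units of the state.
- sensors.sense(): the state, without advancing time (a new reading comes with each control period).
- viewer.snapshot(name): name is "scene" or "top" or "wrist"; returns a dict with "color" (400x640x3 uint8, red, green, blue), "camera_matrix" (3x3 intrinsics, pixels), "R" (3x3) and "t" (3): a world point X has camera coordinates R X + t. Camera axes: x right, y down, z forward; pixel columns grow to the right and rows downward; lengths in mm; the calibration is good to about 2 mm. A picture is of the moment at which its call begins. There is no depth.
- hand_in(): hands the job in, once; it reports no verdict.
The state is a dict: "time": time; "joint_pos": joint angles; "qd": joint speeds; "joint_efforts": joint torques, N m; "tool_pos": TCP position; "tcp_rot": TCP orientation; "ft_force": force on the tool from outside, world axes, zero at the start; "wrist_torque": the same for the moment, N m; "finger_gap": finger opening in mm.
Only numpy, scipy, OpenCV 4.12 (cv2) and the standard library are available. Lean on these libraries where they do the work, as an engineer would, in place of code of your own. Each camera call takes 0.05 s, during which the arm holds its last target.

## Working session

There is one attempt and no reset: what is moved stays moved. The work goes in short steps, Python scripts to look and compute and a tool call to move; the robot and the scene stay as the last step left them, time stands still between calls to the robot, and variables do not carry over. Pictures are saved under pics/ and viewed, and the job is handed in when it is done.

Besides the shell and the picture viewer there is one more tool, called after "Call:" by a JSON object that holds its "name" and its "arguments", one argument or row to a line. move_arm: Moves the arm, as the interface text tells. Its arguments: {"type":"object","properties":{"rows":{"type":"array","items":{"type":"array","items":{"type":"array","items":{"type":"number"}}}},"grip":{"type":"number"},"newtons":{"type":"number"}},"required":["rows"]}

```bash
mkdir -p pics; cat > h.py <<'E'
import numpy as np, cv2
from bench import sensors, viewer, hand_in, r
def snap(n,f):
    s=viewer.snapshot(n); cv2.imwrite('pics/'+f+'.png',s['color'][:,:,::-1]); np.savez(f+'.npz',**s); return s
def load(f): return np.load(f+'.npz')
def ray(s,px,z):
    K,R,t=s['camera_matrix'],s['R'],s['t']
    d=R.T@np.linalg.solve(K,np.array([px[0],px[1],1.])); c=-R.T@t
    return c+d*(z-c[2])/d[2]
E
python3 - <<'E'
from h import *
for n in ['scene','top','wrist']:
    s=snap(n,n+'0'); print(n,-s['R'].T@s['t'])
x=sensors.sense(); print(x['time'],x['tool_pos'],x['tcp_rot'],x['finger_gap'],r.tip_extent)
E
```

```text
scene [1181.29210502  903.79694425  746.11686108]
top [ 289.54535051   97.12460955 1130.81899278]
wrist [ 79.22780498 598.40011082 371.69162879]
0.15 [152.21725803 579.94134494 238.49047958] [-1.79918464e+02 -7.34463735e-03  1.65284101e+02] 85.38120714202871 8.0
```

View pics/top0.png

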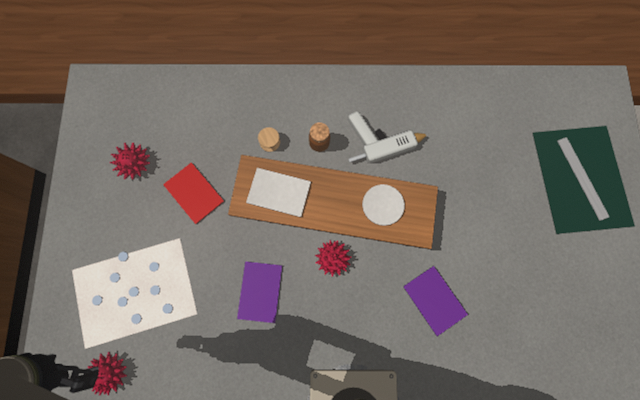

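View pics/scene0.png

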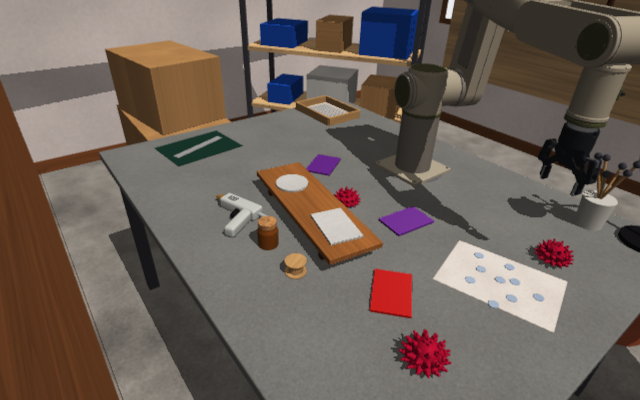

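View pics/wrist0.png

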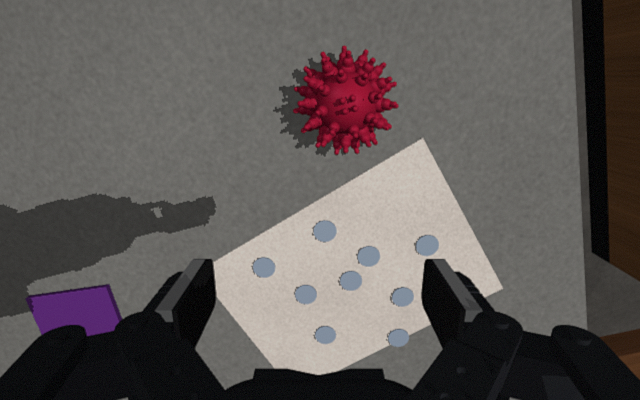

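The top view shows the ledge between (240,157) and (436,247). The candidates for the panel are:
- white rectangle on the ledge (279,192)
- round disc (384,205)
- purple cards (260,292) and (436,300)
- red card (193,193)
- dotted paper sheet (134,293)
- green mat with a bar (583,180)

By the description the panel is the white rectangle at (279,192), with the ledge's left (+y) end nearest to it. Next I measure it and check a crop.

```bash
cat > m.py <<'E'
from h import *
def white(s):
    hsv=cv2.cvtColor(s['color'],cv2.COLOR_RGB2HSV); return ((hsv[...,1]<40)&(hsv[...,2]>170)).astype(np.uint8)
def wood(s):
    hsv=cv2.cvtColor(s['color'],cv2.COLOR_RGB2HSV); return ((hsv[...,0]<20)&(hsv[...,1]>90)&(hsv[...,2]>60)).astype(np.uint8)
def rects(s,m,roi,amin=400):
    u0,v0,u1,v1=roi; k=np.zeros_like(m);k[v0:v1,u0:u1]=m[v0:v1,u0:u1]
    cs,_=cv2.findContours(k,cv2.RETR_EXTERNAL,cv2.CHAIN_APPROX_NONE)
    return [c for c in cs if cv2.contourArea(c)>amin]
E
python3 - <<'E'
from m import *
for f,roi in [('top0',(222,145,448,255)),('scene0',(250,155,385,262))]:
    s=load(f); print(f)
    for nm,m,z in [('white',white(s),68),('wood',wood(s),60)]:
        for c in rects(s,m,roi):
            (u,v),(w,h),a=cv2.minAreaRect(c)
            # metric: project contour to plane
            P=np.array([ray(s,p,z)[:2] for p in c[:,0]],np.float32)
            R=cv2.minAreaRect(P)
            q=cv2.approxPolyDP(cv2.convexHull(c),4,True)[:,0]
            print(nm,(u,v),'world',np.round(R[0],1),np.round(R[1],1),round(R[2],1),[ (tuple(x),tuple(np.round(ray(s,x,z)[:2]))) for x in q.tolist()] if len(q)<7 else len(q))
s=load('top0'); cv2.imwrite('pics/crop0.png',cv2.resize(s['color'][140:260,220:450,::-1],None,fx=3.4,fy=3.4,interpolation=cv2.INTER_CUBIC))
E
```

```text
top0
white (383.0, 204.5) world [524.9 -82.7] [105.1 105.9] 0.3 8
white (277.9979248046875, 191.63278198242188) world [558.3 194.4] [148.7 100.2] 75.4 [((257, 168), (np.float64(623.0), np.float64(253.0))), ((309, 181), (np.float64(588.0), np.float64(112.0))), ((299, 216), (np.float64(493.0), np.float64(138.0))), ((247, 202), (np.float64(529.0), np.float64(275.0)))]
wood (334.4459533691406, 200.82431030273438) world [537.   47.4] [539.3 170.8] 80.7 [((241, 155), (np.float64(663.0), np.float64(299.0))), ((436, 186), (np.float64(577.0), np.float64(-228.0))), ((431, 248), (np.float64(411.0), np.float64(-204.0))), ((231, 215), (np.float64(496.0), np.float64(317.0)))]
scene0
white (336.3851318359375, 224.93919372558594) world [561.1 195.1] [149.1  97.3] 75.7 [((362, 235), (np.float64(533.0), np.float64(277.0))), ((331, 243), (np.float64(626.0), np.float64(255.0))), ((312, 214), (np.float64(586.0), np.float64(113.0))), ((339, 208), (np.float64(499.0), np.float64(135.0)))]
wood (267.5, 232.5) world [732.3 102.9] [156.8  53.8] 62.6 [((272, 216), (np.float64(683.0), np.float64(44.0))), ((277, 245), (np.float64(744.0), np.float64(169.0))), ((264, 249), (np.float64(781.0), np.float64(163.0))), ((258, 220), (np.float64(727.0), np.float64(37.0)))]
wood (316.0, 212.00001525878906) world [543.3  55.5] [555.9 176.7] 81.2 [((257, 171), (np.float64(578.0), np.float64(-228.0))), ((299, 162), (np.float64(414.0), np.float64(-201.0))), ((382, 246), (np.float64(514.0), np.float64(338.0))), ((329, 261), (np.float64(670.0), np.float64(302.0)))]
```

```bash
sleep 0.1
```

```text
(no output)
```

View pics/crop0.png

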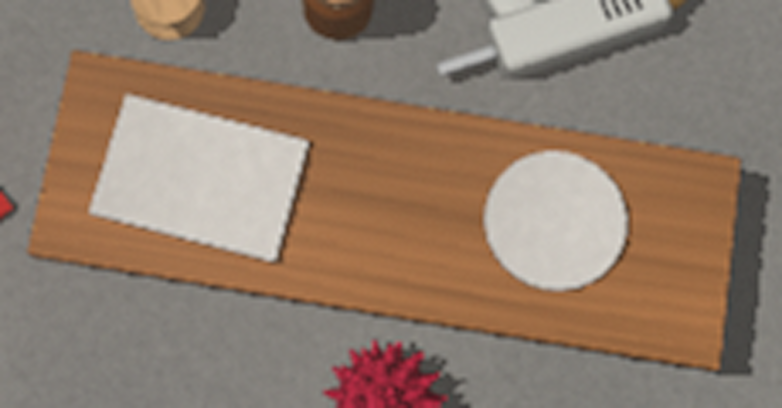

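The crop confirms it: a blank white rectangle in the left half and the disc in the right half. At z=68 the two views agree to about 3 mm. The panel lies at ledge y +149 and is turned 5°, so it needs a push of about 96 mm. I'll push its inboard edge with half-open fingers, which gives two contacts. First I check its height by triangulation.

```bash
python3 - <<'E'
from h import *
a,b=load('top0'),load('scene0')
P=lambda s:s['camera_matrix']@np.c_[s['R'],s['t']]
A=np.array([[257,168],[309,181],[299,216],[247,202],[241,155],[436,186],[431,248],[231,215]],float).T
B=np.array([[331,243],[312,214],[339,208],[362,235],[329,261],[257,171],[299,162],[382,246]],float).T
X=cv2.triangulatePoints(P(a),P(b),A,B); print(np.round((X[:3]/X[3]).T,1))
E
```

```text
[[ 624.1  252.7   65.9]
 [ 586.7  113.1   68.7]
 [ 495.1  135.8   66.4]
 [ 530.4  275.4   65.7]
 [ 665.5  298.8   55.1]
 [ 577.7 -228.    59.9]
 [ 411.6 -204.7   57.8]
 [ 498.3  322.2   42.4]]
```

Call:
{"name": "move_arm", "arguments": {
  "rows": [
    [[-0.498, -0.378, 0.06, 0, 0, 84.6], [-0.498, -0.378, 0.06, 0, 0, 84.6], [-0.498, -0.378, 0.06, 0, 0, 84.6], [-0.498, -0.378, 0.06, 0, 0, 84.6], [-0.498, -0.378, 0.06, 0, 0, 84.6], [-0.498, -0.378, 0.06, 0, 0, 84.6], [-0.498, -0.378, 0.06, 0, 0, 84.6], [-0.498, -0.378, 0.06, 0, 0, 84.6], [-0.498, -0.378, 0.06, 0, 0, 84.6], [-0.498, -0.378, 0.06, 0, 0, 84.6], [-0.498, -0.378, 0.06, 0, 0, 84.6], [-0.498, -0.378, 0.06, 0, 0, 84.6], [-0.498, -0.378, 0.06, 0, 0, 84.6], [-0.498, -0.378, 0.06, 0, 0, 84.6], [-0.498, -0.378, 0.06, 0, 0, 84.6], [-0.498, -0.378, 0.06, 0, 0, 84.6], [-0.498, -0.378, 0.06, 0, 0, 84.6], [-0.498, -0.378, 0.06, 0, 0, 84.6]]
  ],
  "grip": 0.5
}}

```text
time: 1.95
tool_pos: [537.7, 89.3, 179.6]
tcp_rot: [180.0, -0.0, 80.8]
ft_force: [-0.3, 0.1, -0.4]
finger_gap: 42.6
```

The panel top measures 66 to 69 mm and the ledge about 58 to 60 mm. The one low corner (42 mm) is the ledge's side face caught in the scene mask. Now I look from here.

```bash
python3 - <<'E'
from m import *
s=snap('wrist','w1')
for c in rects(s,white(s),(0,0,640,400),1500):
    q=cv2.approxPolyDP(cv2.convexHull(c),5,True)[:,0]
    print([(tuple(x),tuple(np.round(ray(s,x,68)[:2],1).tolist())) for x in q.tolist()])
E
```

```text
[((639, 247), (770.3, 9.6)), ((639, 260), (771.4, -1.6)), ((544, 343), (701.4, -67.4)), ((489, 303), (657.3, -21.4)), ((622, 234), (756.7, 22.6))]
[((408, 0), (612.4, 204.4)), ((384, 155), (587.5, 110.6)), ((244, 142), (493.1, 135.1)), ((249, 0), (515.5, 220.2))]
```

View pics/w1.png

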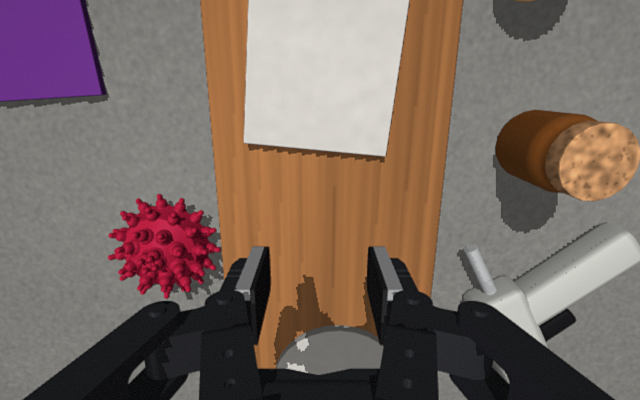

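The wrist view gives the near panel corners at (384,155) and (244,142). Cast to the panel plane, they agree with the top view within 3 mm. The fingers straddle clear ledge, so I lower them.

Call:
{"name": "move_arm", "arguments": {
  "rows": [
    [[0, 0, 0.03, 0, 0, 0], [0, 0, 0.06, 0, 0, 0], [0, 0, 0.085, 0, 0, 0], [0, 0, 0.095, 0, 0, 0], [0, 0, 0.1, 0, 0, 0], [0, 0, 0.1, 0, 0, 0], [0, 0, 0.102, 0, 0, 0], [0, 0, 0.104, 0, 0, 0], [0, 0, 0.104, 0, 0, 0]]
  ]
}}

```text
time: 2.9
tool_pos: [538.5, 88.3, 75.9]
tcp_rot: [179.9, -0.0, 80.7]
ft_force: [0.3, 1.1, 0.7]
finger_gap: 42.7
```

```bash
python3 - <<'E'
from m import *
s=snap('wrist','w2'); s=snap('scene','s2'); cv2.imwrite('pics/s2c.png',cv2.resize(s['color'][120:280,220:400,::-1],None,fx=3.7,fy=3.7))
E
```

```text
(no output)
```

View pics/w2.png

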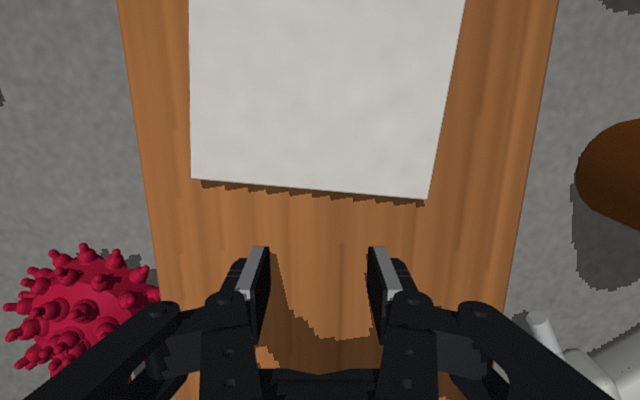

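View pics/s2c.png

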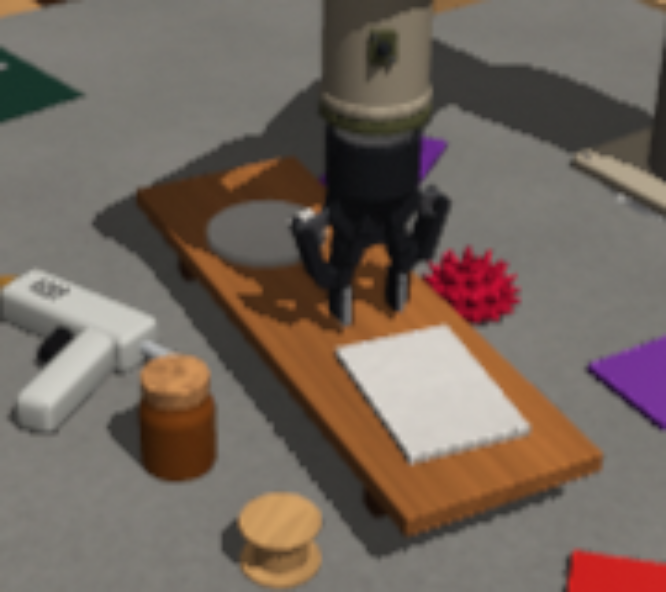

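The fingers are just above the bare ledge, behind the panel's inboard edge. There is no contact yet, so I probe down gently.

Call:
{"name": "move_arm", "arguments": {
  "rows": [
    [[0, 0, 0.001, 0, 0, 0], [0, 0, 0.002, 0, 0, 0], [0, 0, 0.003, 0, 0, 0], [0, 0, 0.004, 0, 0, 0], [0, 0, 0.004, 0, 0, 0]]
  ]
}}

```text
time: 3.5
tool_pos: [537.9, 88.2, 71.0]
tcp_rot: [-180.0, 0.0, 80.7]
ft_force: [-1.0, 0.1, -0.3]
finger_gap: 42.7
```

Call:
{"name": "move_arm", "arguments": {
  "rows": [
    [[0, 0, 0.001, 0, 0, 0], [0, 0, 0.002, 0, 0, 0], [0, 0, 0.002, 0, 0, 0]]
  ]
}}

```text
time: 3.8
tool_pos: [537.9, 88.2, 69.1]
tcp_rot: [-180.0, 0.0, 80.7]
ft_force: [0.4, 0.3, 0.1]
finger_gap: 42.5
```

Call:
{"name": "move_arm", "arguments": {
  "rows": [
    [[0, 0, 0.001, 0, 0, 0], [0, 0, 0.001, 0, 0, 0]]
  ]
}}

```text
time: 4.0
tool_pos: [538.0, 88.2, 68.1]
tcp_rot: [-180.0, 0.0, 80.7]
ft_force: [-0.8, 0.2, -0.8]
finger_gap: 42.5
```

Call:
{"name": "move_arm", "arguments": {
  "rows": [
    [[0, 0, 0.001, 0, 0, 0], [0, 0, 0.001, 0, 0, 0]]
  ]
}}

```text
time: 4.2
tool_pos: [537.9, 88.2, 67.1]
tcp_rot: [-180.0, 0.0, 80.7]
ft_force: [-0.4, 0.1, -0.5]
finger_gap: 42.9
```

```bash
python3 - <<'E'
from m import *
s=snap('wrist','w3'); print(sensors.sense()['tool_pos'])
cv2.imwrite('pics/w3c.png',cv2.resize(s['color'][140:360,160:480,::-1],None,fx=2.5,fy=2.5))
E
```

```text
[537.95636538  88.24395335  67.19269135]
```

View pics/w3c.png

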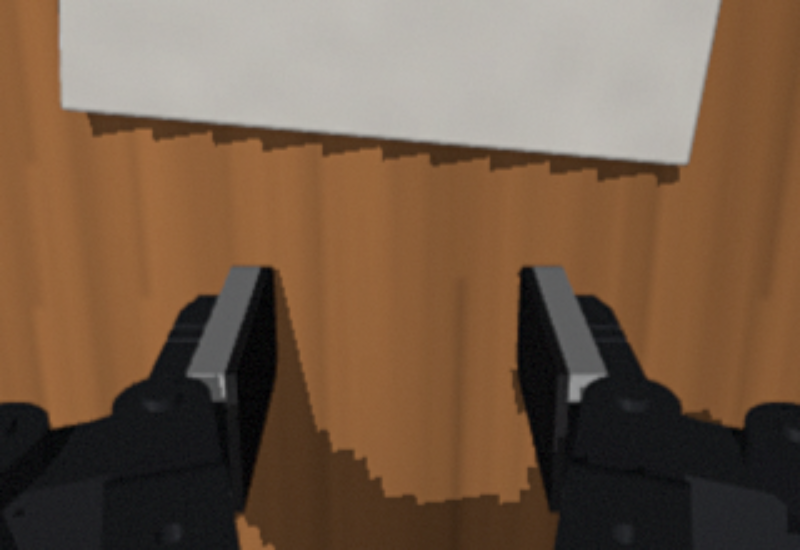

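There is no contact even at TCP 67. The half-open pads stand a few mm farther back, as the text warned, so I carry on probing.

Call:
{"name": "move_arm", "arguments": {
  "rows": [
    [[0, 0, 0.001, 0, 0, 0], [0, 0, 0.001, 0, 0, 0]]
  ]
}}

```text
time: 4.45
tool_pos: [538.0, 88.2, 66.2]
tcp_rot: [180.0, 0.0, 80.7]
ft_force: [-0.1, -0.0, -0.0]
finger_gap: 42.7
```

Call:
{"name": "move_arm", "arguments": {
  "rows": [
    [[0, 0, 0.001, 0, 0, 0], [0, 0, 0.001, 0, 0, 0]]
  ]
}}

```text
time: 4.65
tool_pos: [538.1, 88.3, 66.1]
tcp_rot: [180.0, 0.0, 80.7]
ft_force: [-5.1, -1.0, 7.6]
finger_gap: 42.9
```

Call:
{"name": "move_arm", "arguments": {
  "rows": [
    [[0, 0, 0.001, 0, 0, 0], [0, 0, 0.001, 0, 0, 0]]
  ]
}}

```text
time: 4.85
tool_pos: [538.2, 88.2, 66.1]
tcp_rot: [180.0, 0.0, 80.7]
ft_force: [-8.5, -1.1, 16.9]
finger_gap: 43.0
```

Contact is at TCP z 66.1. I raise the tips to about 2.5 mm above the ledge and push most of the way, slowly.

Call:
{"name": "move_arm", "arguments": {
  "rows": [
    [[0, 0, -0.002, 0, 0, 0], [0, 0, -0.0045, 0, 0, 0], [0, 0, -0.0045, 0, 0, 0]]
  ]
}}

```text
time: 5.15
tool_pos: [538.3, 88.3, 69.1]
tcp_rot: [180.0, -0.0, 80.7]
ft_force: [0.1, 0.2, 0.5]
finger_gap: 43.0
```

Call:
{"name": "move_arm", "arguments": {
  "rows": [
    [[0.004, 0, 0, 0, 0, 0], [0.008, 0, 0, 0, 0, 0], [0.012, 0, 0, 0, 0, 0], [0.015, 0, 0, 0, 0, 0], [0.018, 0, 0, 0, 0, 0], [0.021, 0, 0, 0, 0, 0], [0.024, 0, 0, 0, 0, 0], [0.027, 0, 0, 0, 0, 0], [0.03, 0, 0, 0, 0, 0], [0.034, 0, 0, 0, 0, 0], [0.038, 0, 0, 0, 0, 0], [0.042, 0, 0, 0, 0, 0], [0.046, 0, 0, 0, 0, 0], [0.05, 0, 0, 0, 0, 0], [0.05, 0, 0, 0, 0, 0]]
  ]
}}

```text
time: 6.65
tool_pos: [546.2, 138.2, 68.8]
tcp_rot: [180.0, -0.0, 80.7]
ft_force: [-1.0, -0.0, -0.2]
finger_gap: 43.0
```

```bash
cat > st.py <<'E'
from m import *
import sys
k=sys.argv[1]; s=snap('wrist','w'+k)
C=np.array([537.,47.4]); Y=np.array([.1616,.9869]); X=np.array([.9869,-.1616])
for n,z in [('top',68),('scene',68)]:
    s=snap(n,n+k); roi=(200,130,330,250) if n=='top' else (295,195,400,275)
    for c in rects(s,white(s),roi):
        P=np.array([ray(s,p,z)[:2]-C for p in c[:,0]],np.float32)@np.array([X,Y],np.float32).T
        R=cv2.minAreaRect(P); print(n,np.round(R[0],1),np.round(R[1],1),round(R[2],1))
        q=cv2.approxPolyDP(cv2.convexHull(c),4,True)[:,0]; print(q.tolist())
x=sensors.sense(); d=np.array(x['tool_pos'][:2])-C; print('tcp',d@X,d@Y,x['tool_pos'][2])
E
python3 st.py 4
```

```text
top [ -9.1 220.2] [ 61.8 100.3] 89.8
[[245, 170], [256, 173], [257, 209], [236, 204]]
scene [ -5.9 177.3] [151.5  96.1] 89.5
[[371, 239], [341, 248], [316, 219], [344, 212]]
tcp -5.558290524354433 90.48432381774126 68.80076420395771
```

View pics/w4.png

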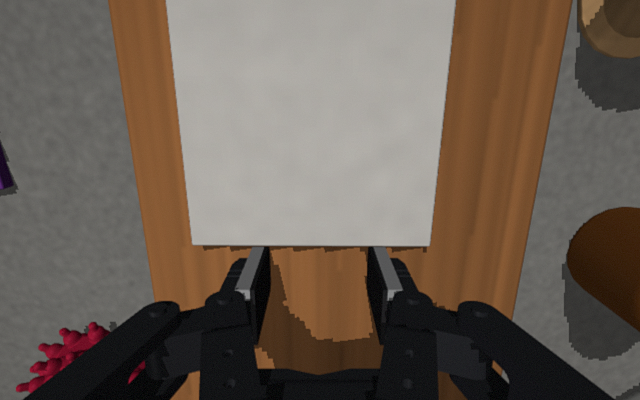

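View pics/top4.png

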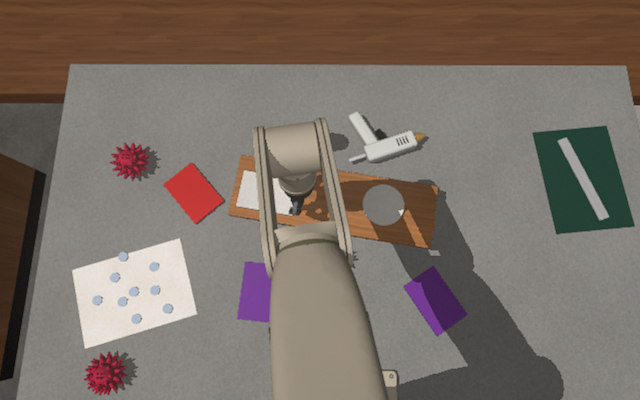

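The panel is now aligned with the ledge (0.2 to 0.5°), with its centre at 176 to 177 along it. The top view shows only part of it, the rest being hidden by the arm. The target is 245, so I push about 68 mm more.

Call:
{"name": "move_arm", "arguments": {
  "rows": [
    [[0.003, 0, 0, 0, 0, 0], [0.007, 0, 0, 0, 0, 0], [0.011, 0, 0, 0, 0, 0], [0.015, 0, 0, 0, 0, 0], [0.019, 0, 0, 0, 0, 0], [0.023, 0, 0, 0, 0, 0], [0.027, 0, 0, 0, 0, 0], [0.031, 0, 0, 0, 0, 0], [0.035, 0, 0, 0, 0, 0], [0.039, 0, 0, 0, 0, 0], [0.043, 0, 0, 0, 0, 0], [0.047, 0, 0, 0, 0, 0], [0.051, 0, 0, 0, 0, 0], [0.055, 0, 0, 0, 0, 0], [0.059, 0, 0, 0, 0, 0], [0.062, 0, 0, 0, 0, 0], [0.065, 0, 0, 0, 0, 0], [0.068, 0, 0, 0, 0, 0], [0.068, 0, 0, 0, 0, 0]]
  ]
}}

```text
time: 8.7
tool_pos: [557.2, 205.1, 68.8]
tcp_rot: [180.0, -0.0, 80.7]
ft_force: [-0.0, -0.5, 0.1]
finger_gap: 43.0
```

```bash
python3 st.py 5
```

```text
top [-14.2 215.8] [110.9  52.4] 22.8
[[240, 174], [245, 173], [262, 194], [263, 210], [245, 206]]
scene [ -8.2 246.1] [ 99.4 153.2] 0.1
[[328, 232], [356, 224], [386, 253], [355, 264]]
tcp -5.509075581132297 158.50461725287897 68.84642803222309
```

View pics/scene5.png

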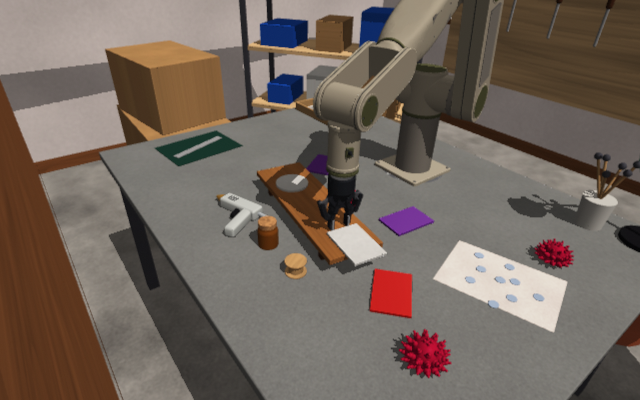

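The scene view shows the panel sticking out past the ledge's left end, flat, with its centre at about 246. I back off, lift and clear the view.

Call:
{"name": "move_arm", "arguments": {
  "rows": [
    [[-0.008, 0, 0, 0, 0, 0], [-0.02, 0, 0, 0, 0, 0], [-0.025, 0, -0.02, 0, 0, 0], [-0.025, 0, -0.06, 0, 0, 0], [-0.025, 0, -0.1, 0, 0, 0], [-0.025, 0, -0.15, 0, 0, 0], [-0.07, 0, -0.15, 0, 0, 0], [-0.12, 0, -0.15, 0, 0, 0], [-0.17, 0, -0.15, 0, 0, 0], [-0.22, 0, -0.15, 0, 0, 0], [-0.27, 0, -0.15, 0, 0, 0], [-0.32, 0, -0.15, 0, 0, 0], [-0.37, 0, -0.15, 0, 0, 0], [-0.41, 0, -0.15, 0, 0, 0], [-0.41, 0, -0.15, 0, 0, 0], [-0.41, 0, -0.15, 0, 0, 0]]
  ]
}}

```text
time: 10.45
tool_pos: [489.8, -201.2, 218.6]
tcp_rot: [-180.0, -0.0, 80.5]
ft_force: [0.2, 0.2, -0.2]
finger_gap: 42.9
```

```bash
python3 st.py 6; python3 - <<'E'
from h import *
a,b=load('top0'),load('top6')
cv2.imwrite('pics/top6c.png',cv2.resize(b['color'][80:270,200:460,::-1],None,fx=3,fy=3))
E
```

```text
top [ -9.4 244.4] [148.3 100.5] 90.0
[[219, 167], [272, 175], [266, 209], [213, 202]]
scene [ -8.  245.2] [ 99.1 150. ] 0.3
[[328, 232], [356, 224], [386, 253], [355, 263]]
tcp -5.83874978228301 -250.6715581137119 218.72896486226676
```

View pics/top6c.png

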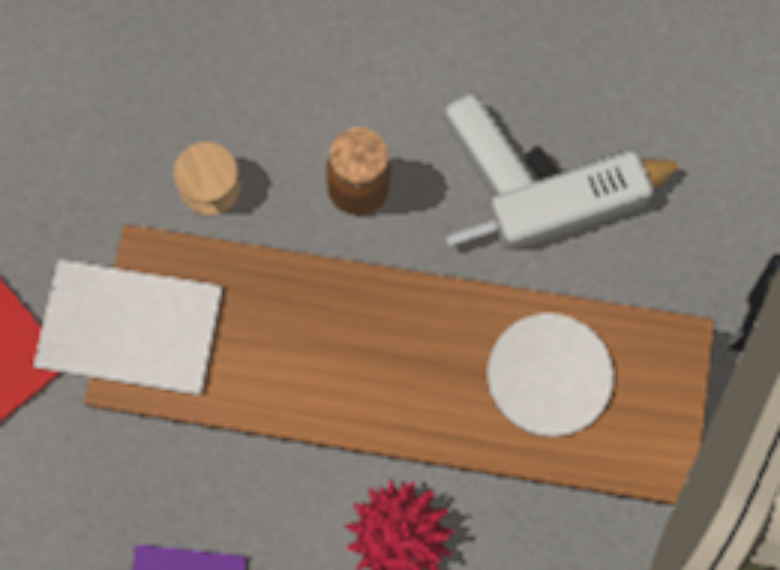

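View pics/scene6.png

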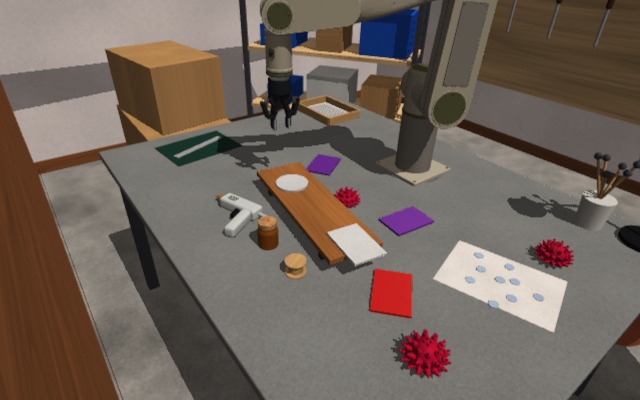

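In both views the panel lies flat and in line, with its centre at 244 to 245 mm. The disc is still at about (383,205) and the bystanders are where they were. Handing in.

```bash
python3 -c "
from h import *
print(hand_in())"
```

```text
the job is handed in; nothing more can be done
None
```

I pushed the rectangular panel about 96 mm along the ledge with two half-open fingertips on its inboard edge. Then I backed off, lifted clear and handed the job in at about 10.6 s of the 38 s allowed.

**Last checks:**
- **Panel:** its centre is at +244.4 mm (top view) and +245.2 mm (scene view) along the ledge, so it sticks out about 50 mm. It sits 8 to 9 mm off the centre line and is within 0.3° of the ledge's direction. It looked flat, but I did not re-triangulate its height after the push.
- **Round panel:** its pixel position in the top view is unchanged, at about (383,205).
- **Flower, glue gun, jar and spool:** I checked these by eye only, and they look unmoved.
- **Robot:** it stands clear and touches nothing.

**Disagreements:**
- **Ledge corner:** one corner triangulated low (42 mm instead of 60) because the scene mask caught the ledge's side face. I took the ledge frame from the top view instead.
- **Partial top views:** during the push the arm hid part of the panel in the top view, so I relied on the scene view for those steps.
- **Fingertip height:** half open, the fingertips touched the ledge at a TCP height of 66.1 mm, not the 68 mm that the 8 mm tip length implies. I found that height by probing, with a contact force of at most about 17 N upward.

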